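# Make up a planter set on the potting bench

### The arm

A 6-joint arm with a two-finger parallel gripper is mounted at the origin on the work surface. World frame = base frame: x ahead of the robot, y to its left, z up, the work surface at z = 0. Lengths are in mm, angles in rad, forces in N, time in s.
With the tool pointing down it reaches from about 250 to 725 mm from the base axis. Payload 9.7 kg.
Tool frame: the origin (TCP) lies midway between the tips of the shut fingers; the grasp point (between the pads) lies bot.grip_point_offset behind it (bot.grip_point_offset is the distance from the TCP to the grasp point, in mm); z points along the fingers, y is the line along which they close (so a half turn about z gives the same grasp; the last joint's range is limited). The gripper opens to 85 mm and grips with 20 to 120 N. Pads are 22 mm wide; open, the fingers measure 114 mm over their backs; the gripper's body (76 mm by 85 mm) begins 54 mm behind the grasp point. The pads swing forward as they close: fully open they stand 13 mm farther back than shut.
Start: joints at [1.304, 0.087, 0.176, 1.66, 0, 1.571], TCP at [145.003, 530.539, 231.284] pointing down, gripper open.
Joint ranges: [-3.13, 3.13], [-0.85, 1.81], [-1.15, 1.24], [-2.2, 2.28], [-1.44, 1.52], [-3.14, 3.14]. Speed limits (rad/s): [2.22, 2.22, 2.57, 3.14, 3.14, 3.14].

### API

Orientations are given as a unit quaternion [w, x, y, z].
In Python, from rig import bot gives the robot as it stands.
- The arm moves only by the tool play_rows, never from a script. Its argument "increments" is text: rows parted by semicolons, each of 6 numbers parted by spaces: the shift along the tool's x, y, z in cm, then the turn, a rotation vector about the tool's x, y, z in degrees. In form: dx dy dz rx ry rz; .... A call has 1 to 20 rows; each row shifts and turns the commanded pose from where the row before left it, along the tool's axes as they then stand; what a row does not reach is not made up. A row lasts 1/10 s, in which the tool goes at most 50 mm and 8.59 degrees, less where a joint would pass 70% of its speed; a pose out of reach is approached as far as the arm can. A call with a gripper value outside its range is refused whole. "fingers" is the closure, from 0 (fully open) to 1 (shut), set as the call begins (left out, the last holds). The fingers move at their own pace and stop on an object; the grip force is fixed at half the most. Time passes only in rows, so rows that do not move let the fingers close. It gives the time, the measured TCP pose, the force, the opening and the grip force at its end, in the units of the state.
- bot.get_obs(): the state, without advancing time (a new reading comes with each control period).
- bot.read_camera(name): name is "scene" or "top" or "wrist"; returns a dict with "pixels" (420x560x3 uint8, red, green, blue), "fx", "fy", "cx", "cy" (pixels), "k1" (the pictures are not rectified: a ray, as slopes to the right and down, at radius r is drawn at 1 + k1 r^2 times it, then the intrinsics apply), "cam_to_world" (4x4, takes a point from camera to world coordinates); the wrist camera has in their place "hand_eye" (4x4, takes a point from camera to tool coordinates, whose origin is the TCP and whose axes are the flange's). Camera axes: x right, y down, z forward; pixel columns grow to the right and rows downward; lengths in mm; the calibration is good to about 2 mm. A picture is of the moment at which its call begins: read the wrist's pose just before it. There is no depth.
- bot.finish_job(): hands the job in; it is judged then, once.
Trained networks look in a picture, given as the dict that the camera call returned (one of the last four; its "shot" number tells which), for a name from the list of things; names that differ only in an ending like _2 or _b are one class to them, and where a whole thing is asked for, a point or a joint stands for the part that bears it (a point fixed in the world has none). Each returns a list of dicts, best first, with "p" (0 to 1); they miss things now and then, are a little off and sometimes report something else, mostly with a low value. They report only what shows in the picture. A call takes as long as a camera call.
- bot.outline_of(thing, picture): "pixels" (420x560 bool, what is visible of it).
- bot.spot_point(thing, picture): "position" ([x, y, z] in mm, in world coordinates, good to about 4 mm: a listed point, or the origin of a listed thing).
The state is a dict: "time_s": time; "q": joint angles; "joint_vel": joint speeds; "effort": joint torques, N m; "tcp_pos": TCP position; "ee_rot": TCP orientation; "ft_force": force on the tool from outside, world axes, zero at the start; "wrist_torque": the same for the moment, N m; "width": finger opening in mm; "grip_force": force on a finger pad.
Only numpy, scipy, OpenCV 4.12 (cv2) and the standard library are available. Lean on these libraries where they do the work, as an engineer would, in place of code of your own. Each camera call takes 0.05 s, during which the arm holds its last target. There are 200 camera calls.

### The job

Make up the planter on the slatted wooden stand (not on the dark slate tile), one piece at a time from the bottom up: first the terracotta saucer in the middle of the stand, then the blue cover pot in the saucer, then the black grow pot hung by its lip in the blue pot, and last the yellow cap on the black pot. Keep every piece upright, seat each one fully and level, and leave the jar, the seed tin and the trowel where they are.

Things in the scene. Friction and masses are not known exactly. Their poses are not given: they have to be found in the camera images.
- wood_stand: Square stand of five pale wooden slats on two battens, 92 x 92 mm, flat top 14 mm above the bench, fixed to the bench. Origin at the centre of its underside, z up, x along the slats. The planter is built on its middle.
- slate_tile: Plain dark grey square tile, 92 x 92 x 14 mm, fixed to the bench; not to be used. Origin at the centre of its underside.
- saucer: Round terracotta (orange-brown) saucer, loose: outside diameter 68 mm with upright sides, 18 mm high, wall 4 mm, inner floor (60 mm across) 5 mm above its underside. About 0.12 kg. Can be gripped across its outside. Origin at the centre of its underside, z up along its axis.
- cover_pot: Round blue glazed open pot, loose, upright, 68 mm high: foot 50 mm across, widening to 67 mm at 46 mm height; above that an upright rim band 22 mm high, 67 mm across, to grip from outside. Wall 4 mm (mouth 59 mm), inner floor 6 mm up. About 0.22 kg. Its foot goes on the saucer's inner floor. Origin at the centre of its underside, z up along its axis.
- grow_pot: Round black plastic open pot, loose, upright, 70 mm high: body 36 mm across at the foot, 50 mm at 50 mm height; above that an upright lip 66 mm across, 20 mm high, to grip from outside. Mouth 58 mm across. About 0.07 kg. In place, the lip's underside rests on the blue pot's rim, its foot 18 mm above the blue pot's underside. Origin at the centre of its underside, z up along its axis.
- cap: Yellow plastic cap, loose, upright on its plug, 48 mm high: plug 48 mm across, 12 mm high; on it a disc 66 mm across, 6 mm thick; on that a round knob 22 mm across, 30 mm high, to grip. About 0.07 kg. In place, the plug is in the black pot's mouth and the disc rests on its lip, the plug's underside 58 mm above the pot's. Origin at the centre of its underside, z up along its axis.
- jar: Bystander: small closed amber glass jar with a white lid, 52 mm across, 66 mm high, loose. Origin at the centre of its underside.
- seed_tin: Bystander: square red tin with a bare-metal lid, 58 x 58 mm, 56 mm high, loose. Origin at the centre of its underside.
- trowel: Bystander: hand trowel lying flat on the robot's left, about 270 mm long and 26 mm high, wooden handle 24 mm thick to its -x, steel blade 55 mm wide to its +x, loose. Origin between handle and blade, on the bench.

How it is judged (in metres and radians):
On the way, in this order (a step that is already met when the one before it is completed fails the run):
1. the saucer sits on the wooden stand (horizontal distance between saucer and wood_stand below 0.014 m and z of saucer in the frame of wood_stand between 0.011 and 0.017 m and angle between saucer's own z axis and vertical below 0.07 rad), for 0.2 s.
2. the blue pot stands in the saucer, on the stand (all of step 1 and horizontal distance between cover_pot and saucer below 0.01 m and z of cover_pot in the frame of saucer between 0.002 and 0.008 m and angle between cover_pot's own z axis and vertical below 0.07 rad), for 0.2 s.
3. the black grow pot hangs in the blue pot (all of step 2 and horizontal distance between grow_pot and cover_pot below 0.01 m and z of grow_pot in the frame of cover_pot between 0.015 and 0.021 m and angle between grow_pot's own z axis and vertical below 0.07 rad), for 0.2 s.
4. the yellow cap closes the black pot (all of step 3 and horizontal distance between cap and grow_pot below 0.01 m and z of cap in the frame of grow_pot between 0.055 and 0.061 m and angle between cap's own z axis and vertical below 0.07 rad), for 0.2 s.
At the end, for the whole second after the job is handed in: Saucer on the wooden stand within 14 mm of its middle; blue pot on the saucer's floor, black pot in the blue pot with its lip on the rim, cap on the black pot: each within 10 mm of the axis and 3 mm of the seated height of the piece below, level to 0.07 rad; all at rest and let go (all of step 4 and linear speed of each of saucer, cover_pot, grow_pot, cap below 0.02 m/s and angular speed of each of saucer, cover_pot, grow_pot, cap below 0.2 rad/s); the robot touches nothing.
It fails at once if the jar, the seed tin or the trowel is moved by more than 15 mm (distance of any of jar, seed_tin, trowel from where it was at the start of the episode above 0.015 m).
It fails at once if a piece of the planter is tipped by more than 0.5 rad (angle between any of saucer, cover_pot, grow_pot, cap's own z axis and vertical above 0.5 rad).
It also fails if it takes over 112 s, if anything falls off the work surface, if the arm or the gripper's body presses on something with over 40 N, if the wrist force passes 120 N, or if a joint passes its speed limit or range.

## Working session

There is one attempt and no reset: what is moved stays moved. The work goes in short steps, Python scripts to look and compute and a tool call to move; the robot and the scene stay as the last step left them, time stands still between calls to the robot, and variables do not carry over. Pictures are saved under pics/ and viewed, at most 18 in all, crops included, and the job is handed in when it is done.

Besides the shell and the picture viewer there is one more tool, called after "Request:" by a JSON object that holds its "op" and its "data". play_rows: Moves the arm, as the interface text tells. Its arguments: {"type":"object","properties":{"increments":{"type":"string"},"fingers":{"type":"number"}},"required":["increments"]}

```bash
ls; mkdir -p pics; cat > look.py <<'E'
import numpy as np, cv2
from rig import bot
NAMES=["wood_stand","slate_tile","saucer","cover_pot","grow_pot","cap","jar","seed_tin","trowel"]
def save(p,n): cv2.imwrite(f"pics/{n}.png",p["pixels"][:,:,::-1])
E
python3 - <<'E'
from look import *
o=bot.get_obs(); print({k:np.round(v,3) for k,v in o.items()}, bot.grip_point_offset)
for c in ["scene","top"]:
    p=bot.read_camera(c); save(p,c+"0"); print(c,np.round(p["cam_to_world"],2).tolist(),p["fx"],p["k1"])
    for n in NAMES:
        r=bot.spot_point(n,p)
        print(c,n,[(np.round(d["position"]).tolist(),round(d["p"],2)) for d in r[:2]])
E
```

```text
pics
{'time_s': np.float64(0.0), 'q': array([1.304, 0.087, 0.175, 1.66 , 0.   , 1.571]), 'joint_vel': array([ 0.002,  0.001, -0.001, -0.002, -0.   ,  0.001]), 'effort': array([ 1.0000e-03, -5.2038e+01,  4.6481e+01,  1.6000e-02, -0.0000e+00,
        0.0000e+00]), 'tcp_pos': array([144.95 , 530.326, 230.58 ]), 'ee_rot': array([-0.   ,  0.133,  0.991, -0.001]), 'ft_force': array([-0.681, -0.353,  0.595]), 'wrist_torque': array([ 0.033, -0.059,  0.019]), 'grip_force': np.float64(0.0), 'width': np.float64(85.497)} 18.700000000000003
scene [[0.28, 0.52, -0.81, 1303.34], [0.96, -0.15, 0.24, -208.55], [0.01, -0.84, -0.54, 570.72], [0.0, 0.0, 0.0, 1.0]] 409.61695541762884 -0.11121734445090432
scene wood_stand [([621.0, 282.0, -2.0], 0.67)]
scene slate_tile [([432.0, -96.0, 1.0], 0.64), ([615.0, -133.0, 1.0], 0.52)]
scene saucer [([464.0, -301.0, -1.0], 0.68)]
scene cover_pot [([465.0, 80.0, -5.0], 0.63)]
scene grow_pot [([611.0, -325.0, 2.0], 0.8)]
scene cap [([612.0, -134.0, -2.0], 0.6), ([613.0, -326.0, -2.0], 0.59)]
scene jar [([621.0, 87.0, 3.0], 0.75)]
scene seed_tin [([461.0, 257.0, 4.0], 0.84), ([465.0, 80.0, -4.0], 0.55)]
scene trowel [([485.0, 420.0, -3.0], 0.89)]
top [[0.0, -1.0, 0.08, 439.76], [-1.0, -0.0, 0.03, 29.26], [-0.03, -0.08, -1.0, 1114.5], [0.0, 0.0, 0.0, 1.0]] 515.8131663812421 -0.110240154248741
top wood_stand [([616.0, 282.0, -3.0], 0.83)]
top slate_tile [([431.0, -97.0, -2.0], 0.89), ([465.0, -301.0, -2.0], 0.23)]
top saucer [([462.0, -300.0, 1.0], 0.9)]
top cover_pot [([461.0, 81.0, 0.0], 0.84)]
top grow_pot [([617.0, -322.0, -3.0], 0.72), ([610.0, -136.0, 0.0], 0.21)]
top cap [([612.0, -134.0, -1.0], 0.73)]
top jar [([620.0, 86.0, 1.0], 0.62)]
top seed_tin [([460.0, 256.0, -0.0], 0.6)]
top trowel []
```

View pics/scene0.png

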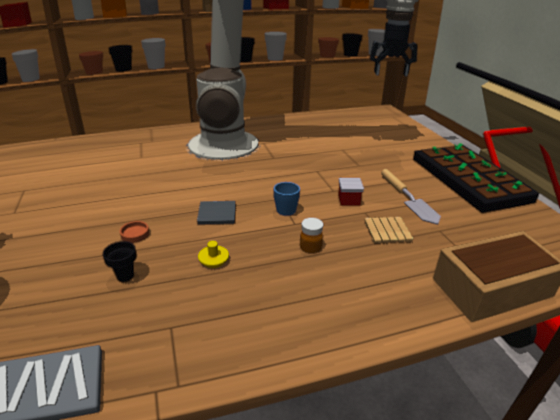

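View pics/top0.png

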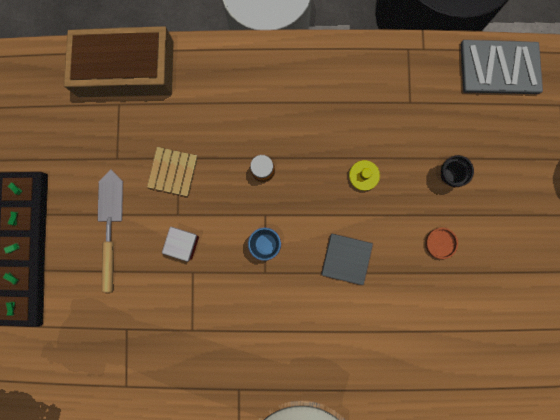

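The scene view shows the saucer at (135,231), black pot (120,262), cap (213,256), blue pot (287,198), stand (388,230) and slate tile (217,212). The top view agrees with the networks' finds. First I'll square the tool to the world axes and travel to above the saucer.

Request:
{"op": "play_rows", "data": {"increments": "0 0 0 0 0 -7.65; 0 0 0 0 0 -7.65; 0 0 0 0 0 0", "fingers": 0}}

```text
time_s: 1.3
tcp_pos: [145.0, 530.5, 231.3]
ee_rot: [-0.0, -0.001, 1.0, 0.0]
ft_force: [0.0, -0.4, -0.2]
width: 85.7
grip_force: 0.0
```

```bash
cat >> look.py <<'E'
from scipy.spatial.transform import Rotation as Rn
from scipy.optimize import least_squares
# profiles (radius,height) of round things, used to explain the outlines
PROF={"saucer":[(34,0),(34,18)],"cover_pot":[(25,0),(33.5,46),(33.5,68)],"grow_pot":[(18,0),(25,50),(33,50),(33,70)],
"cap":[(24,0),(24,12),(33,12),(33,18),(11,18),(11,48)]}
def tcp(o):
    T=np.eye(4); q=o["ee_rot"]; T[:3,:3]=Rn.from_quat([q[1],q[2],q[3],q[0]]).as_matrix(); T[:3,3]=o["tcp_pos"]; return T
def shot(c):
    o=bot.get_obs(); p=bot.read_camera(c)
    p["T"]=p["cam_to_world"] if "cam_to_world" in p else tcp(o)@np.array(p["hand_eye"])
    return p
def proj(p,P):
    T=np.linalg.inv(p["T"]); c=np.atleast_2d(P)@T[:3,:3].T+T[:3,3]
    s=c[:,:2]/c[:,2:]; s=s*(1+p["k1"]*(s**2).sum(1,keepdims=True))
    return s*[p["fx"],p["fy"]]+[p["cx"],p["cy"]]
def model(n):
    if n=="wood_stand":
        return np.array([[sx*46,sy*46,z] for sx in(-1,1) for sy in(-1,1) for z in(0,14)],float)
    a=np.linspace(0,2*np.pi,48,endpoint=False)
    return np.array([[r*np.cos(t),r*np.sin(t),h] for r,h in PROF[n] for t in a])
def hullmask(pts):
    m=np.zeros((420,560),np.uint8)
    return cv2.fillConvexPoly(m,cv2.convexHull((pts*16).round().astype(np.int32)),1,shift=4)
def edges(m):
    ys,xs=np.nonzero(m); return np.array([xs.min(),xs.max()+1,ys.min(),ys.max()+1],float)-.5
def outline(n,p):
    r=bot.outline_of(n,p)
    if not r: return None,0
    m=r[0]["pixels"].astype(np.uint8); k,l,s,_=cv2.connectedComponentsWithStats(m)
    if k<2: return None,0
    return (l==1+s[1:,4].argmax()),r[0]["p"]
def fit(n,views,x0,yaw=False,fixz=None):
    """origin of n from bounding edges of its outline in the views; z free unless fixz"""
    obs=[]
    for p in views:
        m,pr=outline(n,p)
        if m is None: print(n,"no outline"); continue
        e=edges(m); obs.append((p,e,[e[0]<1,e[1]>558,e[2]<1,e[3]>418]))
    M=model(n)
    def f(v):
        z=v[2] if fixz is None else fixz; r=[]
        P=M@Rn.from_euler('z',v[3]).as_matrix().T if yaw else M
        for p,e,clip in obs:
            u=proj(p,P+[v[0],v[1],z]); d=np.array([u[:,0].min(),u[:,0].max(),u[:,1].min(),u[:,1].max()])-e
            d[clip]=0; r+=list(d)
        return np.array(r)
    s=least_squares(f,np.r_[x0,0.0][:4 if yaw else 3],loss="soft_l1",diff_step=1e-3,x_scale=[10,10,10,.1][:4 if yaw else 3])
    return s.x,s.fun.reshape(-1,4)
E
python3 - <<'E'
from look import *
V=[shot("top"),shot("scene")]
for n,x in dict(wood_stand=(618,282,0),saucer=(463,-300,0),cover_pot=(463,81,0),grow_pot=(614,-323,0),cap=(612,-134,0)).items():
    v,r=fit(n,V,x,yaw=n=="wood_stand"); print(n,np.round(v,2),np.round(r,1).tolist())
o=bot.get_obs();print(o["time_s"],o["tcp_pos"],o["ee_rot"],o["q"])
E
```

```text
wood_stand [ 6.2071e+02  2.8362e+02  1.5300e+00 -2.2000e-01] [[-0.7, 0.8, -0.4, 0.9], [-1.0, 1.5, -1.0, 1.5]]
saucer [ 4.6528e+02 -3.0012e+02  2.0000e-01] [[-0.1, -0.5, -0.5, 0.5], [-2.1, 0.4, -0.5, 0.4]]
cover_pot [461.45  78.44  -0.99] [[0.6, -0.3, 0.0, 0.1], [0.2, 0.1, -0.4, 0.4]]
grow_pot [ 613.02 -320.73    1.05] [[-1.0, 0.3, 0.0, 0.0], [-1.1, 0.4, -0.2, 0.2]]
cap [ 611.63 -134.64   -1.51] [[-1.0, 0.0, 0.1, -0.2], [-0.4, -0.3, -0.0, 0.0]]
1.9 [145.01681447 530.53513607 231.28521223] [-8.86831156e-06  6.32831915e-05  9.99999998e-01 -5.08531597e-06] [1.30396599e+00 8.69127941e-02 1.75915731e-01 1.65981375e+00
 1.44281232e-05 1.30409255e+00]
```

Request:
{"op": "play_rows", "data": {"increments": "-1.6 -4.155 0 0 0 0; -1.6 -4.155 0 0 0 0; -1.6 -4.155 0 0 0 0; -1.6 -4.155 0 0 0 0; -1.6 -4.155 0 0 0 0; -1.6 -4.155 0 0 0 0; -1.6 -4.155 0 0 0 0; -1.6 -4.155 0 0 0 0; -1.6 -4.155 0 0 0 0; -1.6 -4.155 0 0 0 0; -1.6 -4.155 0 0 0 0; -1.6 -4.155 0 0 0 0; -1.6 -4.155 0 0 0 0; -1.6 -4.155 0 0 0 0; -1.6 -4.155 0 0 0 0; -1.6 -4.155 0 0 0 0; -1.6 -4.155 0 0 0 0; -1.6 -4.155 0 0 0 0; -1.6 -4.155 0 0 0 0; -1.6 -4.155 0 0 0 0"}}

```text
time_s: 3.9
tcp_pos: [465.5, -302.4, 231.3]
ee_rot: [0.0, 0.0, 1.0, -0.0]
ft_force: [0.8, -0.0, 1.6]
width: 85.4
grip_force: 0.0
```

```bash
python3 - <<'E'
from look import *
o=bot.get_obs();print(o["time_s"],o["tcp_pos"],o["ee_rot"])
p=shot("wrist"); save(p,"wrist1"); print(np.round(p["hand_eye"],2).tolist(),p["fx"])
v,r=fit("saucer",[p],(464.5,-300.5,0),fixz=0);print(v,r)
v,r=fit("saucer",[p,shot("top")],(464.5,-300.5,0));print(v,r)
E
```

```text
3.9 [ 465.50439654 -302.37485734  231.28908704] [ 1.77013645e-04  2.04490788e-04  9.99999960e-01 -8.08486938e-05]
[[-0.0, -0.96, -0.29, 74.01], [1.0, -0.0, 0.0, -0.73], [-0.0, -0.29, 0.96, -143.47], [0.0, 0.0, 0.0, 1.0]] 368.218610570919
[ 464.83627371 -300.07113944    0.        ] [[ 0.01932356 -0.01937087  0.1011377  -0.10811968]]
[ 465.30975972 -299.94046936   -2.31758388] [[ 0.35372308 -0.1295683   0.32963905 -0.31912472]
 [-0.50538519  2.0690931  -0.40080381  0.48617168]]
```

View pics/wrist1.png

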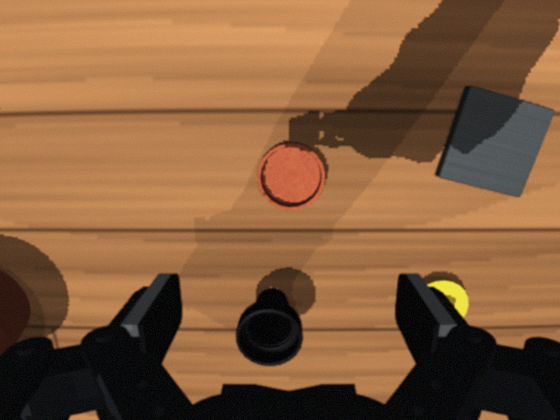

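The wrist picture shows the saucer at (292,175) between the fingers' line, with the tile, cap and black pot clear of it. The position agrees with the two-view fit, so I'm descending.

Request:
{"op": "play_rows", "data": {"increments": "0 0 4.5 0 0 0; 0 0 4.5 0 0 0; 0 0 4.5 0 0 0; 0 0 4.5 0 0 0; 0 0 1.5 0 0 0; 0 0 1.5 0 0 0; 0 0 1.0 0 0 0; 0 0 1.0 0 0 0; 0 0 0 0 0 0; 0 0 0 0 0 0"}}

```text
time_s: 5.15
tcp_pos: [465.6, -300.7, 2.1]
ee_rot: [0.0, -0.0, 1.0, -0.0]
ft_force: [-0.7, -0.1, -0.3]
width: 85.2
grip_force: 0.0
```

Request:
{"op": "play_rows", "data": {"increments": "0 0 0.35 0 0 0; 0 0 0 0 0 0"}}

```text
time_s: 5.35
tcp_pos: [465.4, -300.5, -2.0]
ee_rot: [0.0, -0.0, 1.0, -0.0]
ft_force: [0.8, 0.2, 0.1]
width: 85.4
grip_force: 0.0
```

Request:
{"op": "play_rows", "data": {"increments": "0 0 0 0 0 0; 0 0 0 0 0 0; 0 0 0 0 0 0; 0 0 0 0 0 0; 0 0 0 0 0 0; 0 0 0 0 0 0; 0 0 0 0 0 0; 0 0 0 0 0 0", "fingers": 1}}

```text
time_s: 6.15
tcp_pos: [465.5, -300.6, -1.1]
ee_rot: [0.001, -0.0, 1.0, -0.0]
ft_force: [-1.0, 1.0, 7.2]
width: 66.1
grip_force: 66.2
```

Request:
{"op": "play_rows", "data": {"increments": "0 0 -1 0 0 0; 0 0 -2 0 0 0; 0 0 -4 0 0 0; 0 0 -4 0 0 0; 0 0 -4 0 0 0; 0 0 0 0 0 0; 0 0 0 0 0 0"}}

```text
time_s: 6.85
tcp_pos: [465.6, -300.7, 149.0]
ee_rot: [0.001, -0.0, 1.0, -0.001]
ft_force: [-0.3, 0.3, -1.2]
width: 65.9
grip_force: 67.1
```

```bash
python3 - <<'E'
from look import *
o=bot.get_obs();print(o["time_s"],o["tcp_pos"],o["ft_force"],o["width"],o["grip_force"])
p=shot("wrist"); save(p,"wrist2")
q=shot("scene"); im=q["pixels"]; cv2.imwrite("pics/sc2.png",cv2.resize(im[120:300,50:250,::-1],None,fx=3,fy=3,interpolation=cv2.INTER_CUBIC))
t=shot("top")
for V in ([p],[q,t]): 
  v,r=fit("saucer",V,(465,-300.5,150));print(np.round(v,2),np.round(r,1).tolist())
print(bot.spot_point("saucer",p)[:1])
E
```

```text
6.85 [ 465.64137657 -300.66081489  148.98864572] [-0.31194593  0.30504256 -1.21499818] 65.9262162571135 67.1228450909257
[ 466.44 -301.38  148.22] [[0.1, -0.1, -0.1, 0.1]]
[ 432.36 -303.36  133.16] [[0.5, -0.4, 0.5, -0.3], [-2.9, 9.5, -5.8, 17.7]]
[{'position': [466.6, -296.8, 151.8], 'p': 0.68}]
```

View pics/sc2.png

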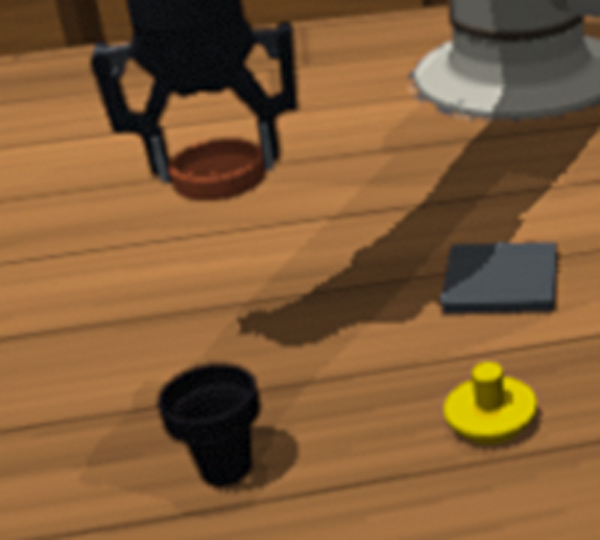

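The saucer is held level between the pads at (217,168) in the crop. Next I'll carry it to just short of the stand and look at the stand from close by.

Request:
{"op": "play_rows", "data": {"increments": "-1.3 4 -0.6 0 0 0; -1.3 4 -0.6 0 0 0; -1.3 4 -0.6 0 0 0; -1.3 4 -0.6 0 0 0; -1.3 4 -0.6 0 0 0; -1.3 4 -0.6 0 0 0; -1.3 4 -0.6 0 0 0; -1.3 4 -0.6 0 0 0; -1.3 4 -0.6 0 0 0; -1.3 4 -0.6 0 0 0; -1.3 4 -0.6 0 0 0; -1.3 4 -0.6 0 0 0; 0 0 0 0 0 0; 0 0 0 0 0 0"}}

```text
time_s: 8.6
tcp_pos: [621.0, 180.5, 218.7]
ee_rot: [-0.001, -0.001, 1.0, -0.0]
ft_force: [0.0, -0.3, -0.8]
width: 66.0
grip_force: 67.2
```

```bash
python3 - <<'E'
from look import *
o=bot.get_obs();print(o["time_s"],o["tcp_pos"],o["width"],o["grip_force"])
p=shot("wrist"); save(p,"wrist3")
m,pr=outline("wood_stand",p); print(pr,edges(m))
for V in ([p],[p,shot("top")]):
  v,r=fit("wood_stand",V,(620,283,0),yaw=True);print(np.round(v,2),np.round(r,1).tolist())
v,r=fit("wood_stand",[p],(620,283,0),yaw=True,fixz=0);print(np.round(v,2),np.round(r,1).tolist())
v,r=fit("saucer",[p],o["tcp_pos"]+[0,0,1]);print(np.round(v-o["tcp_pos"],2))
E
```

```text
8.6 [620.97047728 180.46735461 218.73041032] 66.04302988018945 67.22692172974348
0.59 [336.5 452.5 122.5 232.5]
[ 6.2663e+02  2.9122e+02 -2.7800e+01 -3.2000e-01] [[0.0, -0.0, 0.0, 0.0]]
wood_stand no outline
[ 6.2663e+02  2.9122e+02 -2.7800e+01 -3.2000e-01] [[0.0, -0.0, 0.0, 0.0]]
[ 6.2079e+02  2.8260e+02  2.6800e+00 -1.8000e-01] [[-0.5, 0.4, 0.4, -0.4]]
[ 0.82 -0.73 -0.4 ]
```

View pics/wrist3.png

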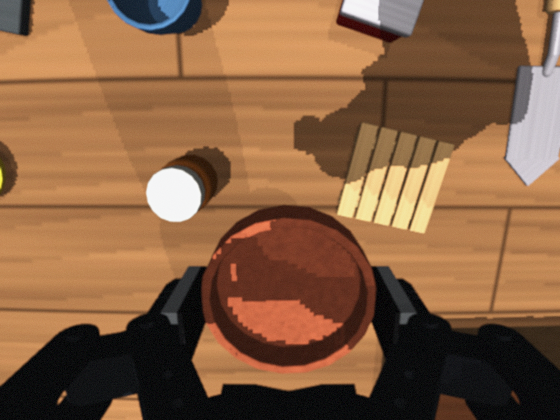

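The stand is at (396,178) in the wrist picture, clear of the trowel and jar. Its fitted centre is (620.8, 282.6), which agrees with the far cameras. Moving over it and lowering.

Request:
{"op": "play_rows", "data": {"increments": "0.1 3.43 0 0 0 0; 0 3.43 0 0 0 0; 0 3.43 0 0 0 0; 0 0 4.5 0 0 0; 0 0 4.5 0 0 0; 0 0 4 0 0 0; 0 0 3 0 0 0; 0 0 2 0 0 0; 0 0 1 0 0 0; 0 0 0.7 0 0 0; 0 0 0.5 0 0 0; 0 0 0 0 0 0; 0 0 0 0 0 0"}}

```text
time_s: 10.3
tcp_pos: [620.6, 282.8, 18.8]
ee_rot: [0.001, -0.0, 1.0, 0.0]
ft_force: [0.8, -0.1, -1.8]
width: 65.9
grip_force: 67.3
```

Request:
{"op": "play_rows", "data": {"increments": "0 0 0.2 0 0 0; 0 0 0 0 0 0"}}

```text
time_s: 10.5
tcp_pos: [620.2, 282.7, 16.1]
ee_rot: [0.0, -0.0, 1.0, 0.0]
ft_force: [-0.4, -1.2, -1.4]
width: 65.9
grip_force: 67.3
```

Request:
{"op": "play_rows", "data": {"increments": "0 0 0.15 0 0 0; 0 0 0 0 0 0"}}

```text
time_s: 10.7
tcp_pos: [620.0, 282.5, 14.1]
ee_rot: [-0.0, -0.0, 1.0, -0.0]
ft_force: [0.2, -0.4, -1.0]
width: 65.8
grip_force: 67.3
```

Request:
{"op": "play_rows", "data": {"increments": "0 0 0.1 0 0 0; 0 0 0 0 0 0"}}

```text
time_s: 10.9
tcp_pos: [620.0, 282.5, 13.1]
ee_rot: [-0.0, -0.0, 1.0, -0.0]
ft_force: [0.3, 0.2, -0.9]
width: 65.7
grip_force: 67.3
```

Request:
{"op": "play_rows", "data": {"increments": "0 0 0.1 0 0 0; 0 0 0 0 0 0"}}

```text
time_s: 11.1
tcp_pos: [620.1, 282.6, 13.0]
ee_rot: [0.0, -0.0, 1.0, 0.0]
ft_force: [-3.1, -2.6, 3.3]
width: 65.7
grip_force: 67.8
```

Request:
{"op": "play_rows", "data": {"increments": "0 0 0.05 0 0 0; 0 0 0 0 0 0"}}

```text
time_s: 11.3
tcp_pos: [620.1, 282.6, 13.0]
ee_rot: [0.0, -0.0, 1.0, 0.0]
ft_force: [-4.4, -2.0, 7.6]
width: 65.9
grip_force: 68.2
```

Contact felt at 13.0 (stand top). Releasing, rising and moving to over the blue pot.

Request:
{"op": "play_rows", "data": {"increments": "0 0 0 0 0 0; 0 0 0 0 0 0; 0 0 0 0 0 0; 0 0 0 0 0 0; 0 0 0 0 0 0; 0 0 -1 0 0 0; 0 0 -3 0 0 0; 0 0 -4 0 0 0; 0 0 -4 0 0 0; 0 0 -4 0 0 0; 0 0 -4 0 0 0; 0 0 0 0 0 0", "fingers": 0}}

```text
time_s: 12.5
tcp_pos: [621.4, 283.2, 219.6]
ee_rot: [0.005, -0.0, 1.0, 0.002]
ft_force: [0.4, 0.3, 0.8]
width: 85.2
grip_force: 0.0
```

```bash
python3 - <<'E'
from look import *
o=bot.get_obs();print(o["time_s"],o["tcp_pos"],o["width"])
p=shot("wrist"); save(p,"wrist4")
for z in (14,None):
  v,r=fit("saucer",[p],(620,283,14),fixz=z);print(np.round(v,2),np.round(r,1).tolist())
v,r=fit("wood_stand",[p],(620,283,0),yaw=True,fixz=0);print(np.round(v,2),np.round(r,1).tolist())
E
```

```text
12.5 [621.42193149 283.16229226 219.64153569] 85.15657353726034
[619.79 282.41  14.  ] [[-0.6, 0.6, 0.0, -0.0]]
[620.3  282.41  11.54] [[-0.3, 0.3, 0.3, -0.3]]
[ 6.2041e+02  2.8596e+02 -0.0000e+00  2.0000e-01] [[0.3, -0.3, -0.3, 0.3]]
```

View pics/wrist4.png

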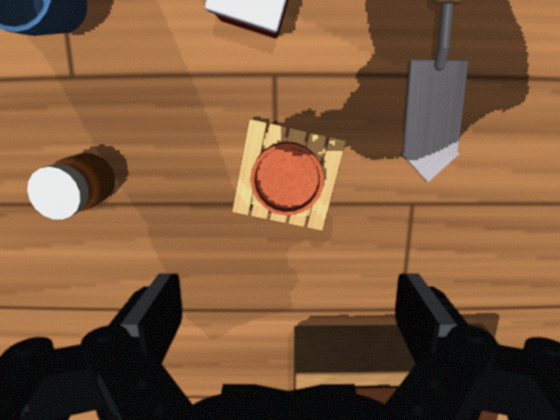

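Request:
{"op": "play_rows", "data": {"increments": "2.65 -3.41 0 0 0 0; 2.65 -3.41 0 0 0 0; 2.65 -3.41 0 0 0 0; 2.65 -3.41 0 0 0 0; 2.65 -3.41 0 0 0 0; 2.65 -3.41 0 0 0 0; 0 0 0 0 0 0; 0 0 0 0 0 0"}}

```text
time_s: 13.5
tcp_pos: [460.5, 77.4, 211.2]
ee_rot: [-0.0, 0.001, 1.0, 0.0]
ft_force: [-1.1, -1.0, 0.4]
width: 85.4
grip_force: 0.0
```

```bash
python3 - <<'E'
from look import *
o=bot.get_obs();print(o["time_s"],o["tcp_pos"],o["width"])
p=shot("wrist"); save(p,"wrist5")
for z in (0,None):
  v,r=fit("cover_pot",[p],(461,78,0),fixz=z);print(np.round(v,2),np.round(r,1).tolist())
E
```

```text
13.5 [460.54484862  77.35604742 211.20392795] 85.4379177547685
[462.    77.91   0.  ] [[0.4, -0.4, -0.2, 0.2]]
[461.83  77.91   0.67] [[0.3, -0.3, -0.3, 0.3]]
```

The saucer sits centred on the slats at (288,177). Blue pot grasp next.

Request:
{"op": "play_rows", "data": {"increments": "-0.13 0.06 4 0 0 0; 0 0 4 0 0 0; 0 0 4 0 0 0; 0 0 3 0 0 0; 0 0 2 0 0 0; 0 0 0.9 0 0 0; 0 0 0 0 0 0; 0 0 0 0 0 0"}}

```text
time_s: 14.45
tcp_pos: [463.0, 78.9, 33.6]
ee_rot: [0.0, -0.0, 1.0, 0.0]
ft_force: [0.2, -0.6, -0.2]
width: 85.3
grip_force: 0.0
```

Request:
{"op": "play_rows", "data": {"increments": "0 0 0 0 0 0; 0 0 0 0 0 0; 0 0 0 0 0 0; 0 0 0 0 0 0; 0 0 0 0 0 0; 0 0 0 0 0 0; 0 0 0 0 0 0; 0 0 0 0 0 0", "fingers": 1}}

```text
time_s: 15.25
tcp_pos: [463.6, 78.7, 34.7]
ee_rot: [0.002, -0.0, 1.0, 0.0]
ft_force: [0.4, -1.2, 6.7]
width: 66.3
grip_force: 67.4
```

Request:
{"op": "play_rows", "data": {"increments": "0 0 -1 0 0 0; 0 0 -2 0 0 0; 0 0 -4 0 0 0; 0 0 -4 0 0 0; 0 0 -4 0 0 0; 0 0 0 0 0 0; 0 0 0 0 0 0; 0 0 0 0 0 0"}}

```text
time_s: 16.05
tcp_pos: [461.9, 78.4, 181.8]
ee_rot: [-0.001, -0.0, 1.0, -0.0]
ft_force: [-0.9, 0.1, -3.9]
width: 66.2
grip_force: 67.9
```

```bash
python3 - <<'E'
from look import *
o=bot.get_obs();print(o["time_s"],o["tcp_pos"],o["width"],o["ft_force"])
p=shot("wrist"); save(p,"wrist6")
q=shot("scene"); im=q["pixels"]; cv2.imwrite("pics/sc6.png",cv2.resize(im[60:240,200:400,::-1],None,fx=3,fy=3,interpolation=cv2.INTER_CUBIC))
z=o["tcp_pos"][2]-32
for V,f in (([p],z),([p],None)):
  v,r=fit("cover_pot",V,(462,78,z),fixz=f);print(np.round(v-o["tcp_pos"],2),np.round(r,1).tolist())
E
```

```text
16.05 [461.9377145   78.42852536 181.82020103] 66.23241901320041 [-0.93293251  0.1064277  -3.85788744]
[ -2.16  -0.72 -32.  ] [[-3.6, 3.6, -1.5, 10.1]]
[ -0.99  -0.73 -37.79] [[0.8, -0.8, -2.2, 1.0]]
```

View pics/sc6.png

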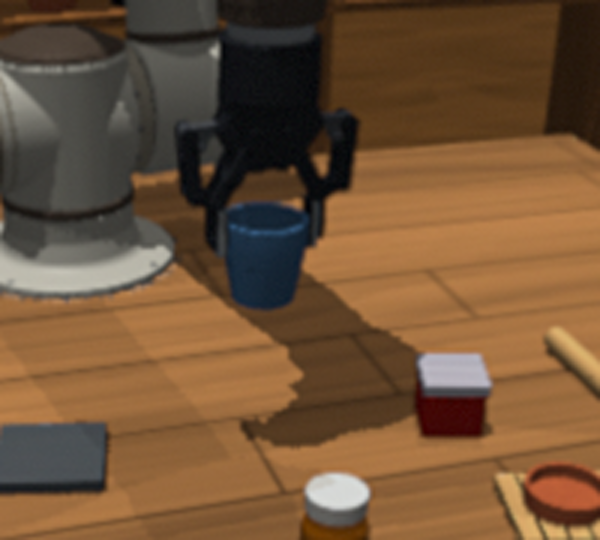

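The blue pot hangs upright in the gripper at (265,255) in the crop. Carrying it to the saucer.

Request:
{"op": "play_rows", "data": {"increments": "-2.63 3.4 0 0 0 0; -2.63 3.4 0 0 0 0; -2.63 3.4 0 0 0 0; -2.63 3.4 0 0 0 0; -2.63 3.4 0 0 0 0; -2.65 3.4 0 0 0 0; 0 0 0 0 0 0; 0 0 0 0 0 0; 0 0 4 0 0 0; 0 0 3 0 0 0; 0 0 2 0 0 0; 0 0 0 0 0 0; 0 0 0 0 0 0; 0 0 0 0 0 0"}}

```text
time_s: 17.65
tcp_pos: [621.0, 282.5, 95.3]
ee_rot: [0.001, 0.0, 1.0, 0.001]
ft_force: [0.3, -1.0, -1.5]
width: 65.9
grip_force: 68.3
```

```bash
python3 - <<'E'
from look import *
o=bot.get_obs();print(o["time_s"],o["tcp_pos"],o["width"])
p=shot("wrist"); save(p,"wrist7")
v,r=fit("saucer",[p],(620,283,14),fixz=14);print(np.round(v,2),np.round(r,1).tolist())
v,r=fit("cover_pot",[p],(620,283,60));print(np.round(v-o["tcp_pos"],2),np.round(r,1).tolist())
V=[shot("top"),shot("scene")]
v,r=fit("cover_pot",V,(620,283,60));print(np.round(v-o["tcp_pos"],2),np.round(r,1).tolist())
v,r=fit("saucer",V,(620,283,14),fixz=14);print(np.round(v,2),np.round(r,1).tolist())
E
```

```text
17.65 [620.97230476 282.48426361  95.25039308] 65.9242385606433
[619.35 282.17  14.  ] [[-0.1, 0.1, -1.9, 49.7]]
[ -0.96  -0.76 -37.79] [[0.9, -0.9, -2.4, 1.0]]
[ -3.3    1.38 -39.46] [[-10.6, 0.8, -18.9, 1.2], [-0.0, -0.6, 1.0, -0.6]]
[620.55 281.5   14.  ] [[-7.8, 1.0, -12.6, 0.8], [-0.8, 0.2, -1.2, 0.4]]
```

View pics/wrist7.png

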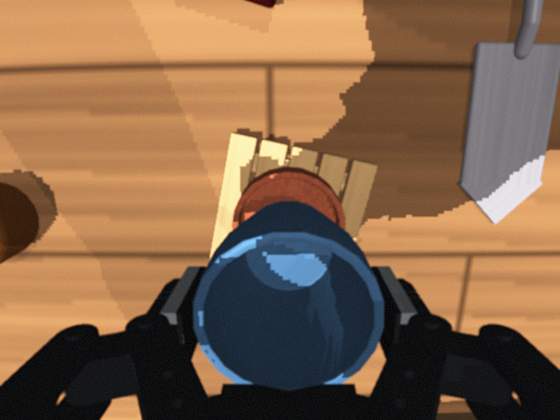

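The pot at (290,310) hangs centred behind the saucer at (290,200). Creeping down.

Request:
{"op": "play_rows", "data": {"increments": "0.05 0 1.5 0 0 0; 0 0 1.0 0 0 0; 0 0 0.7 0 0 0; 0 0 0 0 0 0; 0 0 0 0 0 0"}}

```text
time_s: 18.6
tcp_pos: [619.7, 282.5, 60.5]
ee_rot: [-0.0, -0.0, 1.0, -0.0]
ft_force: [-0.3, -0.7, -1.3]
width: 66.4
grip_force: 68.2
```

Request:
{"op": "play_rows", "data": {"increments": "0 0 0.2 0 0 0; 0 0 0.2 0 0 0; 0 0 0 0 0 0; 0 0 0 0 0 0"}}

```text
time_s: 19.0
tcp_pos: [619.9, 282.5, 56.9]
ee_rot: [0.0, -0.0, 1.0, 0.0]
ft_force: [0.6, -0.3, -2.8]
width: 66.2
grip_force: 68.2
```

Request:
{"op": "play_rows", "data": {"increments": "0 0 0.1 0 0 0; 0 0 0.1 0 0 0; 0 0 0 0 0 0; 0 0 0 0 0 0"}}

```text
time_s: 19.4
tcp_pos: [619.8, 282.6, 54.7]
ee_rot: [-0.0, -0.0, 1.0, -0.0]
ft_force: [0.9, 0.2, -2.0]
width: 66.3
grip_force: 68.3
```

Request:
{"op": "play_rows", "data": {"increments": "0 0 0.1 0 0 0; 0 0 0 0 0 0; 0 0 0 0 0 0"}}

```text
time_s: 19.7
tcp_pos: [619.9, 282.6, 53.9]
ee_rot: [0.0, -0.0, 1.0, 0.0]
ft_force: [0.2, 0.9, -2.2]
width: 66.1
grip_force: 68.3
```

Request:
{"op": "play_rows", "data": {"increments": "0 0 0.1 0 0 0; 0 0 0 0 0 0; 0 0 0 0 0 0"}}

```text
time_s: 20.0
tcp_pos: [620.1, 282.6, 53.8]
ee_rot: [0.0, -0.0, 1.0, 0.0]
ft_force: [-2.7, -1.7, 5.4]
width: 66.4
grip_force: 68.9
```

Request:
{"op": "play_rows", "data": {"increments": "0 0 0.05 0 0 0; 0 0 0 0 0 0; 0 0 0 0 0 0"}}

```text
time_s: 20.3
tcp_pos: [620.1, 282.6, 53.8]
ee_rot: [0.001, -0.0, 1.0, 0.0]
ft_force: [-4.0, -3.2, 8.2]
width: 66.0
grip_force: 69.2
```

Contact at 53.8, matching the floor height (34.7+19). Release, rise, and travel to the black pot.

Request:
{"op": "play_rows", "data": {"increments": "0 0 0 0 0 0; 0 0 0 0 0 0; 0 0 0 0 0 0; 0 0 0 0 0 0; 0 0 0 0 0 0; 0 0 -1 0 0 0; 0 0 -3 0 0 0; 0 0 -4 0 0 0; 0 0 -4 0 0 0; 0 0 -4 0 0 0; 0 0 0 0 0 0; 0 0 0 0 0 0", "fingers": 0}}

```text
time_s: 21.5
tcp_pos: [620.4, 282.8, 214.1]
ee_rot: [0.001, -0.0, 1.0, 0.001]
ft_force: [0.1, 0.3, -1.4]
width: 85.3
grip_force: 0.0
```

```bash
python3 - <<'E'
from look import *
o=bot.get_obs();print(o["time_s"],o["tcp_pos"],o["width"])
p=shot("wrist"); save(p,"wrist8")
for z in (19,None):
  v,r=fit("cover_pot",[p],(620,283,19),fixz=z);print(np.round(v,2),np.round(r,1).tolist())
V=[shot("top"),shot("scene")]
v,r=fit("cover_pot",[p]+V[1:],(620,283,19));print(np.round(v,2),np.round(r,1).tolist())
E
```

```text
21.5 [620.36345063 282.78299576 214.09309513] 85.2660604586672
[619.4  282.28  19.  ] [[-0.5, 0.5, -0.1, 0.1]]
[619.88 282.29  17.1 ] [[-0.2, 0.2, 0.2, -0.2]]
[619.08 282.34  20.06] [[-0.6, 0.8, -0.3, 0.2], [-0.5, 0.3, -0.3, 2.6]]
```

Request:
{"op": "play_rows", "data": {"increments": "0.04 -4.02 0 0 0 0; 0.04 -4.02 0 0 0 0; 0.04 -4.02 0 0 0 0; 0.04 -4.02 0 0 0 0; 0.04 -4.02 0 0 0 0; 0.04 -4.02 0 0 0 0; 0.04 -4.02 0 0 0 0; 0.04 -4.02 0 0 0 0; 0.04 -4.02 0 0 0 0; 0.04 -4.02 0 0 0 0; 0.04 -4.02 0 0 0 0; 0.04 -4.02 0 0 0 0; 0.04 -4.02 0 0 0 0; 0.04 -4.02 0 0 0 0; 0.04 -4.02 0 0 0 0; 0 0 0 0 0 0; 0 0 0 0 0 0"}}

```text
time_s: 23.55
tcp_pos: [613.6, -321.3, 211.4]
ee_rot: [-0.001, 0.001, 1.0, 0.0]
ft_force: [-1.2, -0.8, 0.6]
width: 85.6
grip_force: 0.0
```

```bash
python3 - <<'E'
from look import *
o=bot.get_obs();print(o["time_s"],o["tcp_pos"],o["width"])
p=shot("wrist"); save(p,"wrist9")
for z in (0,None):
  v,r=fit("grow_pot",[p],(613,-321,0),fixz=z);print(np.round(v,2),np.round(r,1).tolist())
E
```

```text
23.55 [ 613.58689792 -321.27011941  211.37098058] 85.55988328987145
grow_pot no outline
[ 613. -321.    0.] []
grow_pot no outline
[ 613. -321.    0.] []
```

View pics/wrist8.png

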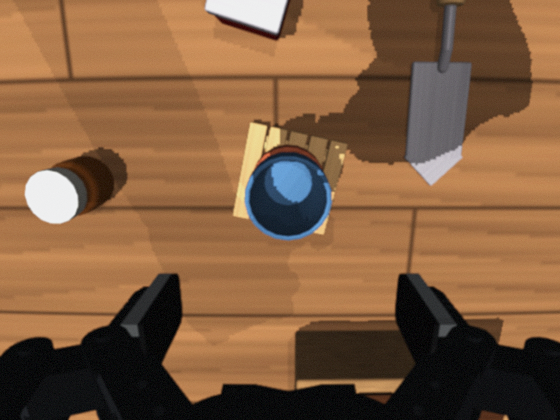

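The blue pot (288,195) stands in the saucer. The network missed the black pot from here, so I'll view it directly and threshold it.

```bash
python3 - <<'E'
from look import *
import look
o=bot.get_obs();print(o["tcp_pos"])
p=shot("wrist"); save(p,"wrist10")
print([ (d["position"],d["p"]) for d in bot.spot_point("grow_pot",p)], outline("grow_pot",p)[1])
m=(p["pixels"].max(2)<40).astype(np.uint8); k,l,s,c=cv2.connectedComponentsWithStats(m)
i=[i for i in range(1,k) if s[i,4]>800]; print([(s[j].tolist()) for j in i])
j=min(i,key=lambda j:abs(c[j][0]-290)+abs(c[j][1]-190))
look.outline=lambda n,p:(l==j,1)
for z in (0,None):
  v,r=fit("grow_pot",[p],(613,-321,0),fixz=z);print(np.round(v,2),np.round(r,1).tolist())
E
```

```text
[ 614.16936447 -319.32796999  212.41504283]
[([612.7, -326.0, 0.6], 0.97)] 0.67
[[248, 152, 78, 78, 3581], [0, 275, 560, 145, 37337]]
[ 612.84 -321.15    0.  ] [[-2.2, 2.2, -1.6, 3.8]]
[ 616.4  -321.22  -18.47] [[0.3, -0.3, -0.3, 0.3]]
```

View pics/wrist10.png

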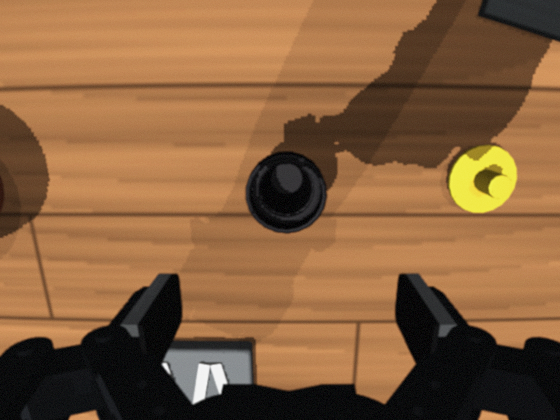

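The black pot's rim spans columns 246–327 and rows 151–233 (centre 286.5,192), and the cap is at (483,180). I'll fit with those edges.

```bash
python3 - <<'E'
from look import *
import look
o=bot.get_obs();p=shot("wrist"); q=shot("top")
m0=look.outline
def ol(n,pp):
    if pp is p:
        m=np.zeros((420,560),bool); m[151:233,246:327]=1; return m,1
    return m0(n,pp)
look.outline=ol
for z in (0,None):
  v,r=fit("grow_pot",[p],(613,-321,0),fixz=z);print(np.round(v,2),np.round(r,1).tolist())
g=cv2.cvtColor(p["pixels"],cv2.COLOR_RGB2GRAY)
print(g[192,238:256],g[192,318:336],g[143:160,286],g[224:240,286])
v,r=fit("cap",[q],(612,-134.5,0),fixz=0);print(v)
E
```

```text
[ 613.06 -321.63    0.  ] [[-0.7, 0.7, -0.6, 0.7]]
[ 614.15 -321.65   -4.67] [[-0.0, 0.0, 0.0, -0.0]]
[134 137 137 138 140 135 119  89  54  47  46  28  12  10  14  11  18  19] [ 46  37  30  23  34  42  38  41  69 107 133 136 134 135 134 136 134 137] [55 51 54 57 57 61 57 53 36 13  6  7 21 20 18 13 16] [  7   8   6   4  19  33  48  42  55  96 121 128 124 122 119 114]
[ 611.27362871 -135.41014373    0.        ]
```

Request:
{"op": "play_rows", "data": {"increments": "0.07 -0.1 4 0 0 0; 0 0 4 0 0 0; 0 0 4 0 0 0; 0 0 3 0 0 0; 0 0 1.3 0 0 0; 0 0 0 0 0 0; 0 0 0 0 0 0; 0 0 0 0 0 0"}}

```text
time_s: 24.8
tcp_pos: [614.4, -322.0, 51.8]
ee_rot: [0.002, -0.0, 1.0, -0.001]
ft_force: [-0.0, -0.0, -0.3]
width: 85.6
grip_force: 0.0
```

```bash
python3 - <<'E'
from look import *
o=bot.get_obs();print(o["time_s"],o["tcp_pos"])
q=shot("scene"); im=q["pixels"]; cv2.imwrite("pics/sc11.png",cv2.resize(im[170:300,60:220,::-1],None,fx=4,fy=4,interpolation=cv2.INTER_CUBIC))
for z in (48,58): print(z,proj(q,np.array([[613,-321-42,z],[613,-321+42,z]])))
E
```

```text
24.8 [ 614.40111795 -321.97107074   51.80297596]
48 [[ 99.26547759 261.71887165]
 [141.52437362 254.89446852]]
58 [[ 98.13268354 257.83604169]
 [140.6870874  251.02603356]]
```

View pics/sc11.png

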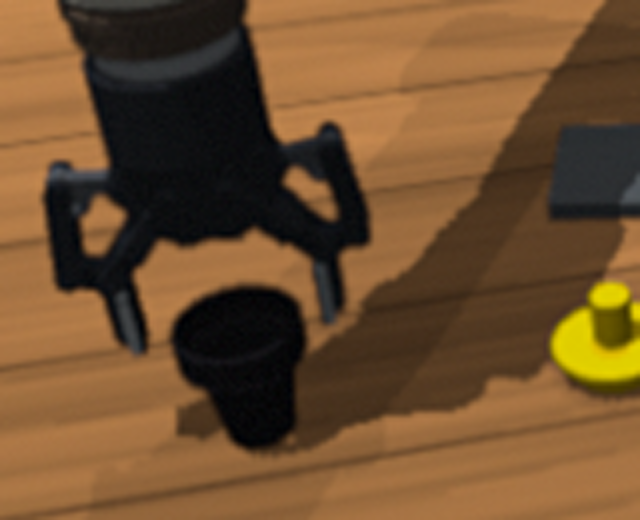

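The open pad tips at (135,352) and (328,320) in the crop stand at about z 59. Closed, they'll sit around 54, just above the lip's underside at 50. Good; gripping.

Request:
{"op": "play_rows", "data": {"increments": "0 0 0 0 0 0; 0 0 0 0 0 0; 0 0 0 0 0 0; 0 0 0 0 0 0; 0 0 0 0 0 0; 0 0 0 0 0 0; 0 0 0 0 0 0; 0 0 0 0 0 0", "fingers": 1}}

```text
time_s: 25.65
tcp_pos: [614.0, -321.7, 51.4]
ee_rot: [0.001, -0.0, 1.0, -0.001]
ft_force: [-1.2, 1.6, 8.1]
width: 64.1
grip_force: 65.2
```

Request:
{"op": "play_rows", "data": {"increments": "0 0 -1 0 0 0; 0 0 -2 0 0 0; 0 0 -4 0 0 0; 0 0 -4 0 0 0; 0 0 -4 0 0 0; 0 0 -1.5 0 0 0; 0 0 0 0 0 0; 0 0 0 0 0 0"}}

```text
time_s: 26.45
tcp_pos: [613.3, -321.5, 213.7]
ee_rot: [-0.0, -0.0, 1.0, 0.0]
ft_force: [0.6, 0.6, -0.9]
width: 64.0
grip_force: 66.1
```

```bash
python3 - <<'E'
from look import *
o=bot.get_obs();print(o["time_s"],o["tcp_pos"],o["width"],o["ft_force"])
q=shot("scene"); im=q["pixels"]; cv2.imwrite("pics/sc12.png",cv2.resize(im[90:270,50:230,::-1],None,fx=3,fy=3,interpolation=cv2.INTER_CUBIC))
p=shot("wrist"); save(p,"wrist12")
for V in ([p],[q]):
  v,r=fit("grow_pot",V,o["tcp_pos"]-[0,0,49]);print(np.round(v-o["tcp_pos"],2),np.round(r,1).tolist())
E
```

```text
26.45 [ 613.30991085 -321.47358747  213.68240543] 64.01550698311348 [ 0.5699263   0.5736854  -0.94560038]
[  0.31  -0.58 -54.31] [[-0.0, 0.0, 0.0, -0.0]]
[  8.71   1.75 -46.5 ] [[-0.3, 0.3, 0.2, -0.2]]
```

View pics/sc12.png

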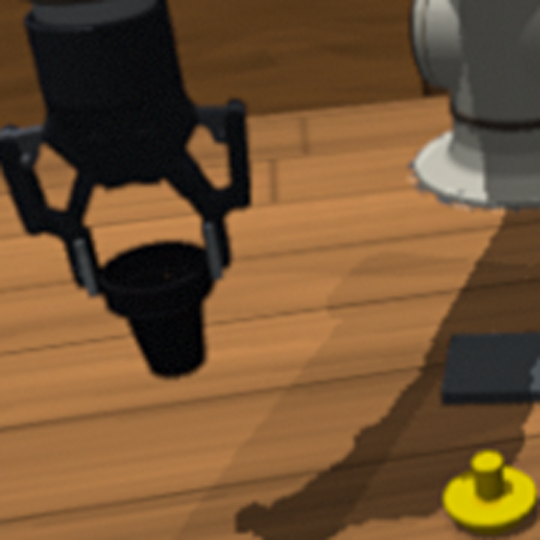

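The black pot is held upright by its lip at (157,300), with the pads covering only the lip. Carrying it to above the blue pot.

Request:
{"op": "play_rows", "data": {"increments": "-0.04 4.03 0 0 0 0; -0.04 4.03 0 0 0 0; -0.04 4.03 0 0 0 0; -0.04 4.03 0 0 0 0; -0.04 4.03 0 0 0 0; -0.04 4.03 0 0 0 0; -0.04 4.03 0 0 0 0; -0.04 4.03 0 0 0 0; -0.04 4.03 0 0 0 0; -0.04 4.03 0 0 0 0; -0.04 4.03 0 0 0 0; -0.04 4.03 0 0 0 0; -0.04 4.03 0 0 0 0; -0.04 4.03 0 0 0 0; -0.04 4 0 0 0 0; 0 0 0 0 0 0; 0 0 0 0 0 0; 0 0 3 0 0 0; 0 0 3 0 0 0; 0 0 0 0 0 0"}}

```text
time_s: 28.65
tcp_pos: [617.5, 280.5, 149.5]
ee_rot: [-0.003, 0.001, 1.0, -0.002]
ft_force: [-1.1, -1.0, -0.2]
width: 64.1
grip_force: 66.3
```

```bash
python3 - <<'E'
from look import *
p=shot("wrist"); save(p,"wrist13"); q=shot("scene")
o=bot.get_obs();print(o["time_s"],o["tcp_pos"],o["width"],o["ft_force"])
v,r=fit("grow_pot",[p],o["tcp_pos"]-[0,0,51]);print(np.round(v-o["tcp_pos"],2),np.round(r,1).tolist())
v,r=fit("cover_pot",[q],(620,283,19),fixz=19);print(np.round(v,2),np.round(r,1).tolist())
v,r=fit("grow_pot",[q],o["tcp_pos"]-[0,0,51.4],fixz=o["tcp_pos"][2]-51.4);print(np.round(v,2),np.round(r,1).tolist())
cv2.imwrite("pics/sc13.png",cv2.resize(q["pixels"][120:260,310:490,::-1],None,fx=4,fy=4,interpolation=cv2.INTER_CUBIC))
E
```

```text
28.75 [619.0000744  281.51971983 154.68404557] 64.35050620621729 [0.31378089 0.66688141 0.76396974]
[ -1.08  -1.52 -58.18] [[0.2, -0.2, -0.2, 0.3]]
[613.24 286.21  19.  ] [[-0.3, 0.3, -3.3, 1.3]]
[623.24 280.77 103.28] [[-2.5, 2.5, -0.9, 0.5]]
```

View pics/sc13.png

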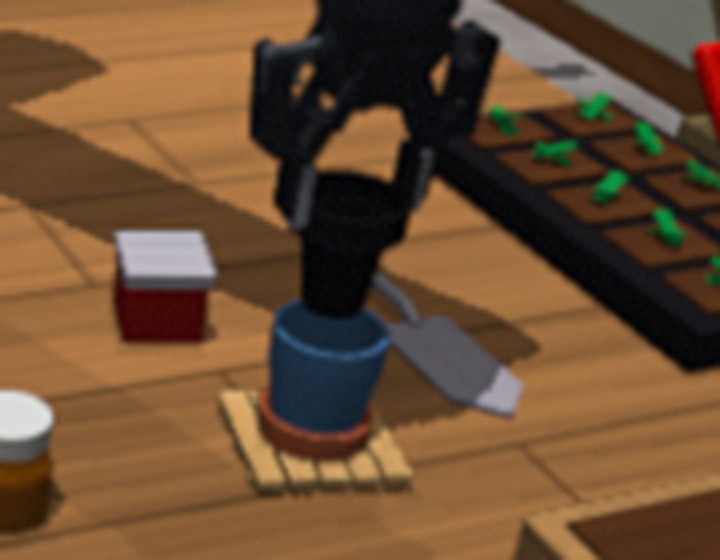

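The black pot's foot (335,310) is right above the blue mouth (330,325). Lowering the foot into the mouth and checking the settled pose.

Request:
{"op": "play_rows", "data": {"increments": "0 0 1.2 0 0 0; 0 0 1.2 0 0 0; 0 0 0 0 0 0; 0 0 0 0 0 0; 0 0 0 0 0 0"}}

```text
time_s: 29.4
tcp_pos: [619.2, 282.8, 130.5]
ee_rot: [0.0, -0.0, 1.0, 0.0]
ft_force: [-0.0, -0.3, -0.6]
width: 64.4
grip_force: 66.3
```

Request:
{"op": "play_rows", "data": {"increments": "0 0 0 0 0 0; 0 0 0 0 0 0"}}

```text
time_s: 29.6
tcp_pos: [619.3, 282.8, 130.7]
ee_rot: [0.0, -0.0, 1.0, 0.0]
ft_force: [0.2, -0.3, -0.5]
width: 64.5
grip_force: 66.3
```

Request:
{"op": "play_rows", "data": {"increments": "-0.04 0 1 0 0 0; 0 0 1 0 0 0; 0 0 0.8 0 0 0; 0 0 0.6 0 0 0; 0 0 0 0 0 0; 0 0 0 0 0 0"}}

```text
time_s: 30.2
tcp_pos: [619.5, 282.7, 96.2]
ee_rot: [-0.0, -0.0, 1.0, -0.0]
ft_force: [-0.6, -0.5, -0.2]
width: 64.1
grip_force: 66.3
```

Request:
{"op": "play_rows", "data": {"increments": "0 0 0.3 0 0 0; 0 0 0.2 0 0 0; 0 0 0 0 0 0; 0 0 0 0 0 0"}}

```text
time_s: 30.6
tcp_pos: [619.6, 282.8, 91.3]
ee_rot: [0.0, -0.0, 1.0, 0.0]
ft_force: [0.6, 0.1, -0.1]
width: 64.0
grip_force: 66.3
```

Request:
{"op": "play_rows", "data": {"increments": "0 0 0.1 0 0 0; 0 0 0 0 0 0; 0 0 0 0 0 0"}}

```text
time_s: 30.9
tcp_pos: [619.6, 282.7, 90.3]
ee_rot: [-0.0, -0.0, 1.0, -0.0]
ft_force: [-0.4, -1.1, -0.2]
width: 63.8
grip_force: 66.3
```

Request:
{"op": "play_rows", "data": {"increments": "0 0 0.1 0 0 0; 0 0 0 0 0 0; 0 0 0 0 0 0"}}

```text
time_s: 31.2
tcp_pos: [619.5, 282.7, 89.2]
ee_rot: [-0.0, -0.0, 1.0, -0.0]
ft_force: [-0.8, 0.0, -1.2]
width: 64.0
grip_force: 66.3
```

Request:
{"op": "play_rows", "data": {"increments": "0 0 0.1 0 0 0; 0 0 0 0 0 0; 0 0 0 0 0 0"}}

```text
time_s: 31.5
tcp_pos: [619.6, 282.8, 88.5]
ee_rot: [0.0, -0.0, 1.0, 0.0]
ft_force: [0.4, -0.1, 1.2]
width: 64.3
grip_force: 66.5
```

Request:
{"op": "play_rows", "data": {"increments": "0 0 0.05 0 0 0; 0 0 0 0 0 0; 0 0 0 0 0 0"}}

```text
time_s: 31.8
tcp_pos: [619.7, 282.7, 88.5]
ee_rot: [0.0, -0.0, 1.0, 0.0]
ft_force: [-0.8, -0.8, 5.2]
width: 64.1
grip_force: 66.8
```

Contact exactly at the predicted 88.5. Release, rise, and go to the cap.

Request:
{"op": "play_rows", "data": {"increments": "0 0 0 0 0 0; 0 0 0 0 0 0; 0 0 0 0 0 0; 0 0 0 0 0 0; 0 0 0 0 0 0; 0 0 -1 0 0 0; 0 0 -3 0 0 0; 0 0 -4 0 0 0; 0 0 -4 0 0 0; 0 0 -3 0 0 0; 0 0 0 0 0 0; 0 0 0 0 0 0; 0 0 0 0 0 0", "fingers": 0}}

```text
time_s: 33.1
tcp_pos: [619.3, 282.7, 236.7]
ee_rot: [-0.001, -0.0, 1.0, -0.0]
ft_force: [0.7, 0.9, -0.6]
width: 85.5
grip_force: 0.0
```

```bash
python3 - <<'E'
from look import *
p=shot("wrist"); save(p,"wrist14"); q=shot("scene");t=shot("top")
o=bot.get_obs();print(o["time_s"],o["tcp_pos"],o["width"])
for V in ([p],[t],[p,t]):
  print(outline("grow_pot",V[0])[1])
  v,r=fit("grow_pot",V,(620,283,37),fixz=37);print(np.round(v,2),np.round(r,1).tolist())
cv2.imwrite("pics/sc14.png",np.hstack([cv2.resize(q["pixels"][160:250,340:430,::-1],(400,400),interpolation=cv2.INTER_CUBIC),cv2.resize(p["pixels"][100:300,190:390,::-1],(400,400))]))
E
```

```text
33.25 [619.20293578 282.57385079 236.53283262] 85.55897801344793
0.68
[619.16 282.68  37.  ] [[-0.4, 0.4, -0.8, 0.9]]
0.83
[617.78 283.21  37.  ] [[-0.7, 0.7, -2.0, 2.0]]
0.68
[619.1  282.73  37.  ] [[-0.4, 0.5, -0.8, 0.9], [-0.5, 1.0, -2.6, 1.3]]
```

View pics/sc14.png

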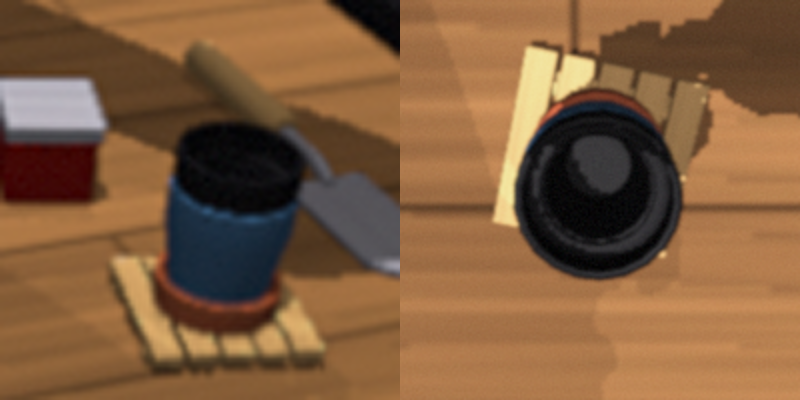

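Request:
{"op": "play_rows", "data": {"increments": "0.08 -4.18 0 0 0 0; 0.08 -4.18 0 0 0 0; 0.08 -4.18 0 0 0 0; 0.08 -4.18 0 0 0 0; 0.08 -4.18 0 0 0 0; 0.08 -4.18 0 0 0 0; 0.08 -4.18 0 0 0 0; 0.08 -4.18 0 0 0 0; 0.08 -4.18 0 0 0 0; 0.08 -4.18 0 0 0 0; 0 0 0 0 0 0; 0 0 0 0 0 0; 0 0 0 0 0 0; 0 0 0 0 0 0"}}

```text
time_s: 35.0
tcp_pos: [611.8, -134.0, 237.9]
ee_rot: [0.0, -0.001, 1.0, 0.0]
ft_force: [-0.5, 0.3, 1.1]
width: 85.4
grip_force: 0.0
```

```bash
python3 - <<'E'
from look import *
p=shot("wrist"); save(p,"wrist15"); t=shot("top")
o=bot.get_obs();print(o["time_s"],o["tcp_pos"],o["width"])
for z in (0,None):
  v,r=fit("cap",[p],(611,-135,0),fixz=z);print(np.round(v,2),np.round(r,1).tolist())
E
```

```text
35.1 [ 611.81320949 -134.13572069  237.92939073] 85.03160466037009
[ 610.67 -135.13    0.  ] [[0.1, -0.1, 0.3, -0.3]]
[ 610.28 -135.13    2.07] [[-0.1, 0.1, 0.1, -0.1]]
```

The black pot hangs level with its lip on the blue rim; its centre is about (619.2, 282.7). Now the cap grasp.

Request:
{"op": "play_rows", "data": {"increments": "0.09 -0.07 4 0 0 0; 0 0 4 0 0 0; 0 0 4 0 0 0; 0 0 4 0 0 0; 0 0 3 0 0 0; 0 0 1.5 0 0 0; 0 0 0.5 0 0 0; 0 0 0 0 0 0; 0 0 0 0 0 0; 0 0 0 0 0 0"}}

```text
time_s: 36.2
tcp_pos: [611.7, -136.2, 29.6]
ee_rot: [0.001, -0.0, 1.0, -0.0]
ft_force: [0.6, 1.6, 0.0]
width: 85.8
grip_force: 0.0
```

Request:
{"op": "play_rows", "data": {"increments": "0 0 0 0 0 0; 0 0 0 0 0 0"}}

```text
time_s: 36.4
tcp_pos: [611.1, -136.0, 28.5]
ee_rot: [0.0, -0.0, 1.0, -0.0]
ft_force: [0.7, 0.7, -0.3]
width: 86.0
grip_force: 0.0
```

Request:
{"op": "play_rows", "data": {"increments": "0 0.09 0.3 0 0 0; 0 0 0 0 0 0; 0 0 0 0 0 0; 0 0 0 0 0 0"}}

```text
time_s: 36.8
tcp_pos: [610.7, -135.0, 24.7]
ee_rot: [-0.0, -0.0, 1.0, 0.0]
ft_force: [0.2, 0.5, -0.2]
width: 85.7
grip_force: 0.0
```

Request:
{"op": "play_rows", "data": {"increments": "0 0 0 0 0 0; 0 0 0 0 0 0; 0 0 0 0 0 0; 0 0 0 0 0 0; 0 0 0 0 0 0; 0 0 0 0 0 0; 0 0 0 0 0 0; 0 0 0 0 0 0; 0 0 0 0 0 0; 0 0 0 0 0 0; 0 0 0 0 0 0; 0 0 0 0 0 0; 0 0 0 0 0 0; 0 0 0 0 0 0", "fingers": 1}}

```text
time_s: 38.2
tcp_pos: [610.9, -135.1, 25.0]
ee_rot: [0.0, -0.0, 1.0, -0.0]
ft_force: [1.0, -0.8, 4.3]
width: 20.0
grip_force: 58.8
```

Request:
{"op": "play_rows", "data": {"increments": "0 0 -1 0 0 0; 0 0 -2 0 0 0; 0 0 -4 0 0 0; 0 0 -4 0 0 0; 0 0 -4 0 0 0; 0 0 -4 0 0 0; 0 0 0 0 0 0; 0 0 0 0 0 0; 0 0 0 0 0 0"}}

```text
time_s: 39.1
tcp_pos: [610.3, -134.9, 213.3]
ee_rot: [-0.001, -0.0, 1.0, 0.0]
ft_force: [-0.5, -0.2, -1.7]
width: 20.0
grip_force: 58.7
```

```bash
python3 - <<'E'
from look import *
p=shot("wrist"); q=shot("scene")
o=bot.get_obs();print(o["time_s"],o["tcp_pos"],o["width"],o["grip_force"])
v,r=fit("cap",[p],o["tcp_pos"]-[0,0,25],fixz=o["tcp_pos"][2]-25);print(np.round(v-o["tcp_pos"],2),np.round(r,1).tolist())
cv2.imwrite("pics/sc16.png",np.hstack([cv2.resize(q["pixels"][110:260,140:290,::-1],(400,400),interpolation=cv2.INTER_CUBIC),cv2.resize(p["pixels"][170:400,170:400,::-1],(400,400))]))
E
```

```text
39.2 [ 610.1479456  -134.88174354  213.04414207] 20.20467446825287 58.66199433803558
[  0.47  -0.75 -25.  ] [[-0.5, 0.5, -0.6, 1.0]]
```

View pics/sc16.png

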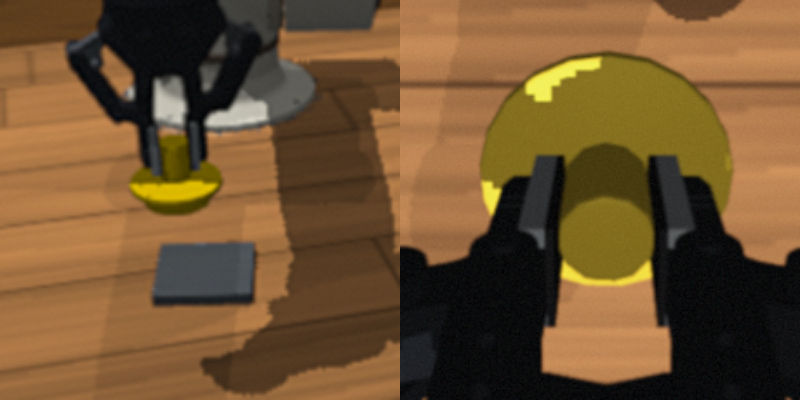

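The cap is gripped by its knob at (175,155), disc level. Carrying it to the planter.

Request:
{"op": "play_rows", "data": {"increments": "-0.09 4.18 0 0 0 0; -0.09 4.18 0 0 0 0; -0.09 4.18 0 0 0 0; -0.09 4.18 0 0 0 0; -0.09 4.18 0 0 0 0; -0.09 4.18 0 0 0 0; -0.08 4.18 0 0 0 0; -0.08 4.18 0 0 0 0; -0.08 4.18 0 0 0 0; -0.08 4.16 0 0 0 0; 0 0 0 0 0 0; 0 0 0 0 0 0; 0 0 3 0 0 0; 0 0 3 0 0 0; 0 0 1.5 0 0 0; 0 0 0 0 0 0; 0 0 0 0 0 0; 0 0 0 0 0 0; 0 0 0 0 0 0"}}

```text
time_s: 41.15
tcp_pos: [619.8, 282.7, 141.3]
ee_rot: [0.001, 0.0, 1.0, 0.0]
ft_force: [-0.9, -0.0, -0.7]
width: 19.9
grip_force: 58.9
```

```bash
python3 - <<'E'
from look import *
p=shot("wrist"); q=shot("scene")
o=bot.get_obs();print(o["time_s"],o["tcp_pos"],o["width"],o["grip_force"])
v,r=fit("cap",[q],o["tcp_pos"]-[0,0,25],fixz=o["tcp_pos"][2]-25);print(np.round(v,2),np.round(r,1).tolist())
cv2.imwrite("pics/sc17.png",np.hstack([cv2.resize(q["pixels"][130:250,330:450,::-1],(400,400),interpolation=cv2.INTER_CUBIC),cv2.resize(p["pixels"][100:400,140:440,::-1],(400,400))]))
E
```

```text
41.25 [619.62173619 282.79918035 140.73605652] 20.036561590631816 58.88740003108978
[622.19 283.98 115.74] [[-1.1, 1.1, -1.0, 0.6]]
```

View pics/sc17.png

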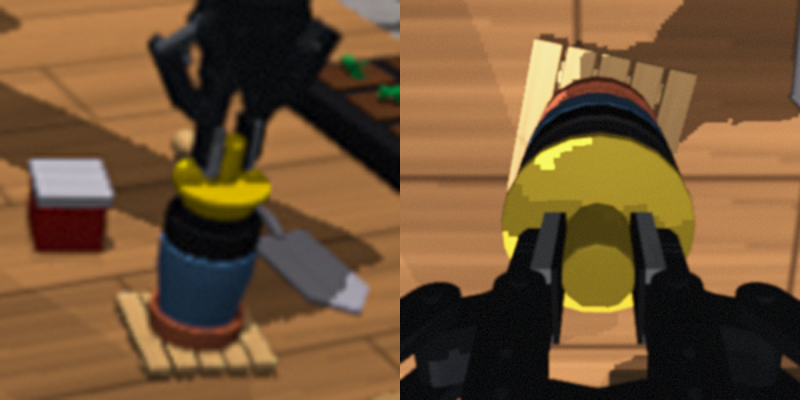

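The cap is lined up over the black pot in both views. Lowering slowly.

Request:
{"op": "play_rows", "data": {"increments": "0.04 0 0.6 0 0 0; 0 0 0.4 0 0 0; 0 0 0.4 0 0 0; 0 0 0.3 0 0 0; 0 0 0 0 0 0; 0 0 0 0 0 0"}}

```text
time_s: 41.9
tcp_pos: [618.8, 282.7, 122.7]
ee_rot: [-0.0, -0.0, 1.0, -0.0]
ft_force: [-0.7, 0.1, -1.6]
width: 19.7
grip_force: 58.9
```

Request:
{"op": "play_rows", "data": {"increments": "0 0 0.15 0 0 0; 0 0 0 0 0 0; 0 0 0 0 0 0"}}

```text
time_s: 42.2
tcp_pos: [618.9, 282.8, 121.3]
ee_rot: [0.0, -0.0, 1.0, 0.0]
ft_force: [0.6, -0.7, -0.5]
width: 19.9
grip_force: 58.9
```

Request:
{"op": "play_rows", "data": {"increments": "0 0 0.1 0 0 0; 0 0 0 0 0 0; 0 0 0 0 0 0"}}

```text
time_s: 42.5
tcp_pos: [618.8, 282.8, 120.2]
ee_rot: [-0.0, -0.0, 1.0, 0.0]
ft_force: [-0.3, -0.2, -0.8]
width: 19.7
grip_force: 58.9
```

Request:
{"op": "play_rows", "data": {"increments": "0 0 0.1 0 0 0; 0 0 0 0 0 0; 0 0 0 0 0 0"}}

```text
time_s: 42.8
tcp_pos: [619.0, 282.8, 120.0]
ee_rot: [0.0, -0.0, 1.0, 0.0]
ft_force: [-1.5, 0.1, 4.9]
width: 20.0
grip_force: 59.5
```

Seated at 120.0 as predicted. Release and rise.

Request:
{"op": "play_rows", "data": {"increments": "0 0 0 0 0 0; 0 0 0 0 0 0; 0 0 0 0 0 0; 0 0 0 0 0 0; 0 0 0 0 0 0; 0 0 0 0 0 0; 0 0 0 0 0 0; 0 0 0 0 0 0; 0 0 -1 0 0 0; 0 0 -2 0 0 0; 0 0 -4 0 0 0; 0 0 -4 0 0 0; 0 0 -2 0 0 0; 0 0 0 0 0 0; 0 0 0 0 0 0; 0 0 0 0 0 0", "fingers": 0}}

```text
time_s: 44.4
tcp_pos: [618.6, 282.6, 248.0]
ee_rot: [-0.001, -0.0, 1.0, -0.0]
ft_force: [-0.4, 0.2, -0.9]
width: 85.4
grip_force: 0.0
```

```bash
python3 - <<'E'
from look import *
p=shot("wrist"); q=shot("scene")
o=bot.get_obs();print(o["time_s"],o["tcp_pos"],o["width"],o["ft_force"])
v,r=fit("cap",[p],(619,283,95),fixz=95);print(np.round(v,2),np.round(r,1).tolist())
v,r=fit("cap",[q,p],(619,283,95));print(np.round(v,2),np.round(r,1).tolist())
cv2.imwrite("pics/sc18.png",np.hstack([cv2.resize(q["pixels"][150:250,340:440,::-1],(400,400),interpolation=cv2.INTER_CUBIC),cv2.resize(p["pixels"][100:300,190:390,::-1],(400,400))]))
E
```

```text
44.5 [618.50384852 282.59784221 247.87766963] 85.60733579572721 [-0.38211185  0.09274262  0.18952328]
[619.59 283.04  95.  ] [[-1.1, 1.1, -0.7, 0.9]]
[619.53 282.96  94.43] [[-0.5, 1.4, -0.0, 3.3], [-1.1, 0.9, -0.9, 0.6]]
```

View pics/sc18.png

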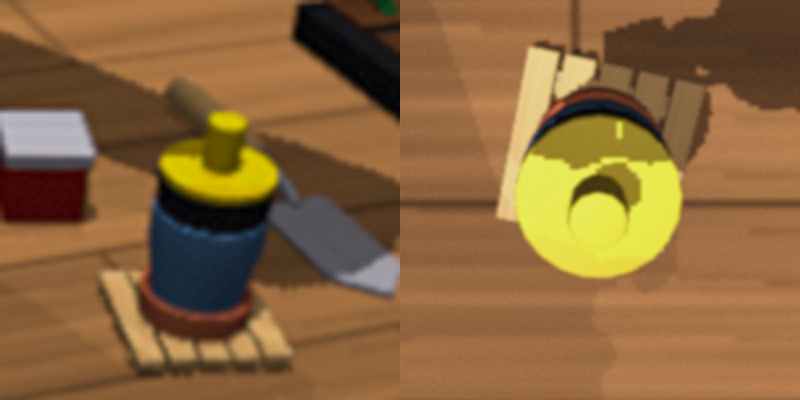

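The finished stack is level and concentric, with the cap's disc on the black lip and a two-view height of 94.4 (expected 95). Handing in.

```bash
python3 -c "
from rig import bot
print(bot.finish_job())"
```

```text
the job is handed in; nothing more can be done
None
```

I built the planter on the wooden stand (saucer, blue pot, black pot, cap), checked it seated and level, and handed it in at about 44 s; the hand-in call returned no verdict.

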